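# Hold a steel rod between bench centres

### The arm

A 6-joint arm with a two-finger parallel gripper is mounted at the origin on the work surface. World frame = base frame: x ahead of the robot, y to its left, z up, the work surface at z = 0. Lengths are in mm, angles in degrees, forces in N, time in s.
With the tool pointing down it reaches from about 300 to 850 mm from the base axis. Payload 4.2 kg.
Tool frame: the origin (TCP) lies on the centre line of the jaws, within the pads' length; the fingertips stand 14 mm ahead of it and the grasp point (between the pads) lies 5 mm behind it; x points along the fingers, y is the direction in which the jaws open and shut, and the axes are right-handed (so a half turn about x gives the same grasp; the last joint's range is limited). The gripper opens to 91 mm and grips with 3 to 60 N. Pads are 32 mm wide; open, the fingers measure 118 mm over their backs; the gripper's body (76 mm by 178 mm) begins 60 mm behind the grasp point.
Start: joints at [70.187, 18.312, 89.639, -0, 72.044, -1.146], TCP at [184.041, 544.767, 227.976] pointing down, gripper open.
Joint ranges: [-177.97, 177.97], [-48.28, 115.42], [12.27, 149.76], [-77.06, 257.06], [2.81, 150.46], [-146.56, 146.56]. Speed limits (degrees/s): [147.25, 147.25, 180, 180, 180, 180].

### API

Orientations are given as [roll, pitch, yaw] about the fixed x, y, z axes, in that order (R = Rz(yaw) Ry(pitch) Rx(roll)).
In Python, from workcell import readout, optics, env gives the robot as it stands.
- The arm moves only by the shell command python3 -m creep 'ROWS' [OPENING] [FORCE]. ROWS is JSON, a list of rows, each an object with "translation": the shift along the world's x, y, z in cm, a list of three; "delta_rot": the turn, a rotation vector about the world's x, y, z in rad, a list of three. In form: [{"translation": [dx, dy, dz], "delta_rot": [rx, ry, rz]}, ...]. A call has 1 to 5 rows; each row shifts and turns the commanded pose from where the row before left it; what a row does not reach is not made up. A row lasts 1/12 s, in which the tool goes at most 41.7 mm and 7.16 degrees, less where a joint would pass 70% of its speed; a pose out of reach is approached as far as the arm can. A call with a gripper value outside its range is refused whole. OPENING is the gripper's target within -1 to 1 (fully open at 1, half-way at 0, shut at -1), set as the call begins (- or left out, the last holds). The fingers move at their own pace and stop on an object; FORCE is the grip in N (left out, the last holds). Time passes only in rows, so rows that do not move let the fingers close. It gives the time, the measured TCP pose, the force and the opening at its end, in the units of the state.
- readout.state(): the state, without advancing time (a new reading comes with each control period).
- optics.grab_frame(name): name is "scene" or "top" or "wrist"; returns (picture, depth): 420x560x3 uint8, red, green, blue; 420x560 float32, mm along the optical axis (not along the pixel's ray), 0 where there is no reading.
- optics.camera_params(name): a dict with "mtx" (3x3 intrinsics, pixels), "k1" (the pictures are not rectified: a ray, as slopes to the right and down, at radius r is drawn at 1 + k1 r^2 times it, then the intrinsics apply), "R" (3x3) and "t" (3): a world point X has camera coordinates R X + t. Camera axes: x right, y down, z forward; pixel columns grow to the right and rows downward; lengths in mm; the calibration is good to about 2 mm. A picture is of the moment at which its call begins: read the wrist's pose just before it. camera_params takes no time and is no camera call; for the wrist camera it gives the pose at the moment of the call.
- env.job_done(): hands the job in, once; it reports no verdict.
The state is a dict: "time_s": time; "qpos": joint angles; "qvel": joint speeds; "effort": joint torques, N m; "ee_pos": TCP position; "ee_rot": TCP orientation; "force": force on the tool from outside, world axes, zero at the start; "torque": the same for the moment, N m; "gripper_width": finger opening in mm.
Only numpy, scipy, OpenCV 4.12 (cv2) and the standard library are available. Lean on these libraries where they do the work, as an engineer would, in place of code of your own. Each camera call takes 0.05 s, during which the arm holds its last target.

### The job

Take the longer steel rod from the wooden rack, lay it in the two V rests of the bench centres and let go of it. Then squeeze the button on the tailstock's upright grip and, keeping it squeezed, pull the telescoping tailstock out past its first stop all the way to the second stop, so that the rod sits with its points in both cups. Finish while still holding the tailstock there with the button squeezed (it springs back otherwise), and leave everything else where it is.

Things in the scene. Friction and masses are not known exactly. Their poses are not given: they have to be found in the camera images.
- rod_mid (a point): Longer of the two loose bare steel rods: 20 mm diameter, 150 mm long overall, about 0.35 kg, each end a 12 mm long taper to a 6 mm flat point. The point is the rod's centre; its x axis runs along the rod (both ends alike; it may be rolled by any angle about x). It starts lying in one of the two troughs of the rack.
- short_rod_mid (a point): Shorter steel rod, 20 mm diameter, 116 mm long, lying in the rack's other trough; to be left alone. Point at its centre, x along the rod.
- rack: Fixed low wooden rod rack, base 120 x 150 x 10 mm; origin under its centre. Two troughs run along its x at y = +42.5 and -42.5 mm, each a pair of V supports (12 mm thick, at x = +36 and -36 mm) that carry a rod with its axis 36 mm above the bench. Between them a rod can be pinched across its middle from above.
- centres: Fixed grey bench centres, base 90 (x) x 410 (y -155 to +255) x 16 mm; origin on the bench under the working axis, which runs along y at x = 0, 62 mm above the bench. Headstock with cup at the -y end (y -153 to -131, 50 wide, 91 high); tailstock tube (top 78 high) from y = 168 to the +y end. Low stop rail, top 47 high, beside the grip on the +x side, y 76 to 168.
- cradle (a point): Where the rod's centre is well placed when laid in the V rests (rod along y): on the working axis, y = -28 mm of the bench centres, whose axes it has. The rests, 10 mm thick at y = -72 and +6 mm, reach 20 mm sideways and 68 mm up. A rod here has 12 mm free to the headstock cup, 41 mm to the tailstock's, which later pushes it home along the rests. Fingers hang freely between the rests.
- fixed_cup (a point): Centre of the mouth of the headstock's cup (24 mm outside, 17 mm inside, 12 mm deep, opens to +y), at y = -115 mm of the bench centres, on the working axis.
- moving_cup (a point): Centre of the mouth of the like cup on the tailstock, which opens to -y; at y = +88 mm of the bench centres when the tailstock is fully in, +18 mm at the second stop. There the rod lies in both cups with 2 mm of end play, its centre at about y = -49 mm.
- grip (a point): Gripping point on the tailstock's upright aluminium grip (24 mm in x, 30 in y, top 117 above the bench), 98 mm above the bench, y = +121 mm of the bench centres when in; has their axes, moves with the tailstock. The button is the black pad on its +x face, 26 wide (y), 34 high, at this height, 6 mm proud (30 over grip and button). Pinch both together across x, from above.
- tailstock (a joint): Travel of the tailstock out of its tube, m: 0 fully in (start), grows as it slides towards the headstock (-y of the bench centres); first stop 0.035, second stop and end of travel 0.070. A return spring pulls it back with 3 N at 0 and 6 N at 0.070. With the button out it is locked at 0 and catches at 0.035.
- button (a joint): Travel of the button into the grip (towards -x of the bench centres), m: 0 out, 0.005 fully in; 3.5 N to start and 7 N fully in, springs out. Beyond about 0.0035 the tailstock is unlocked.
- stock_bin: Bystander: blue open stock bin 120 x 100 x 60 mm, origin under its centre.
- red_bin: Bystander: red open stock bin 120 x 90 x 60 mm, origin under its centre.
- spanner: Bystander: steel spanner lying flat, 170 mm long along its x, 7 mm high.
- oil_can: Bystander: plain steel can, 56 mm diameter, 120 mm high, origin under its centre.
- bushing: Bystander: flanged brass bushing, 44 mm diameter, 32 mm high, origin under its centre.
- carton: Bystander: cardboard carton 70 x 90 x 50 mm, origin under its centre.

How it is judged:
By the outcome, as a careful person would: the job done as asked, in the order asked, and still so for the second after the job is handed in, while the arm keeps its last pose, push and grip.
It also fails if it takes over 48 s, if anything falls off the work surface, if the arm or the gripper's body presses on something with over 40 N, if the wrist force passes 120 N, or if a joint passes its speed limit or range.

## Working session

There is one attempt and no reset: what is moved stays moved. The work goes in short steps, Python scripts to look and compute and a shell command to move; the robot and the scene stay as the last step left them, time stands still between calls to the robot, and variables do not carry over. Pictures are saved under pics/ and viewed, and the job is handed in when it is done.

```bash
mkdir -p pics; ls
python3 - <<'E'
from workcell import readout, optics
import cv2, numpy as np
print(readout.state())
for n in ("scene","top","wrist"):
    p=optics.camera_params(n); print(n,{k:np.round(v,4).tolist() for k,v in p.items()})
    im,d=optics.grab_frame(n); cv2.imwrite(f'pics/{n}0.png',im[:,:,::-1]); np.savez(f'pics/{n}0.npz',im=im,d=d,**p)
E
```

```text
pics
{'time_s': 0.0, 'qpos': array([ 7.01878004e+01,  1.83499301e+01,  8.97055933e+01, -2.93458724e-04,
        7.20434311e+01, -1.14643374e+00]), 'qvel': array([-0.0506029 , -0.01358127,  0.02578264,  0.10396991,  0.0480722 ,
       -0.05325278]), 'effort': array([ 3.59157621e-04, -4.12453079e+01, -2.31972599e+01,  7.27389520e-02,
        4.58350161e-02, -1.61919270e-04]), 'ee_pos': array([183.87163452, 544.30697411, 227.14291635]), 'ee_rot': array([ -90.98488539,   89.90104511, -109.65056051]), 'force': array([0.25419799, 0.16635224, 0.26695897]), 'torque': array([-0.01307595, -0.01536204, -0.00059905]), 'gripper_width': 91.00712421530773}
scene {'mtx': [[407.537, 0.0, 275.4895], [0.0, 407.537, 201.9377], [0.0, 0.0, 1.0]], 'k1': -0.0913, 'R': [[0.1619, 0.9868, 0.0045], [0.7717, -0.1238, -0.6238], [-0.615, 0.1045, -0.7816]], 't': [4.781, -370.5283, 1708.0549]}
top {'mtx': [[466.4699, 0.0, 277.125], [0.0, 466.4699, 211.7188], [0.0, 0.0, 1.0]], 'k1': 0.0009, 'R': [[0.0294, -0.9996, -0.0038], [-0.9981, -0.0291, -0.0549], [0.0547, 0.0054, -0.9985]], 't': [-99.0401, 541.1132, 1245.4827]}
wrist {'mtx': [[318.1597, 0.0, 275.9448], [0.0, 318.1597, 214.2061], [0.0, 0.0, 1.0]], 'k1': -0.0243, 'R': [[0.3195, 0.9476, -0.0011], [0.9175, -0.3091, 0.2505], [0.237, -0.081, -0.9681]], 't': [-574.5335, -28.3266, 390.0347]}
```

View pics/top0.png

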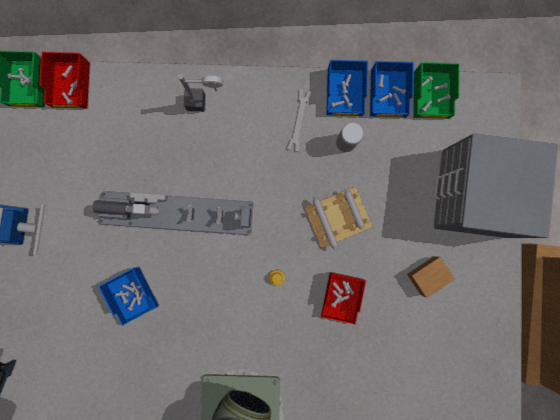

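View pics/scene0.png

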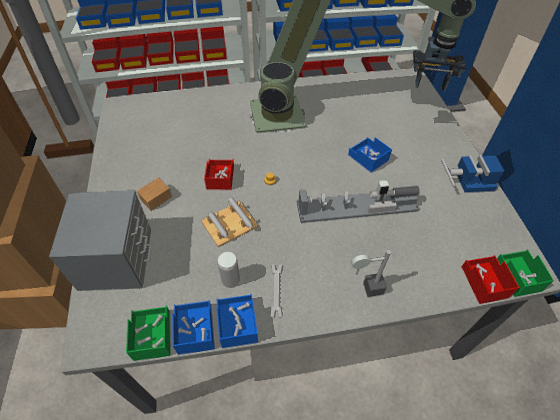

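View pics/wrist0.png

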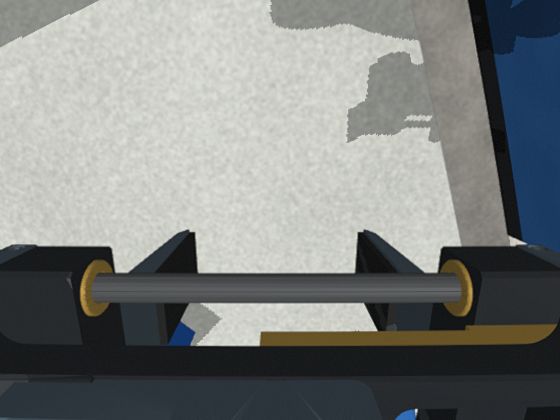

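The top view shows the rack near (340,217) and the bench centres from (98,208) to (252,215), with the tailstock on the left. I'll zoom in on both.

Run:
```python
import cv2, numpy as np
im=cv2.imread('pics/top0.png')
a=cv2.resize(im[175:255,295:385],None,fx=7,fy=7,interpolation=cv2.INTER_CUBIC)
b=cv2.resize(im[180:245,90:265],None,fx=4.5,fy=4.5,interpolation=cv2.INTER_CUBIC)
cv2.imwrite('pics/za.png',a);cv2.imwrite('pics/zb.png',b)
```

```text
(no output)
```

View pics/za.png

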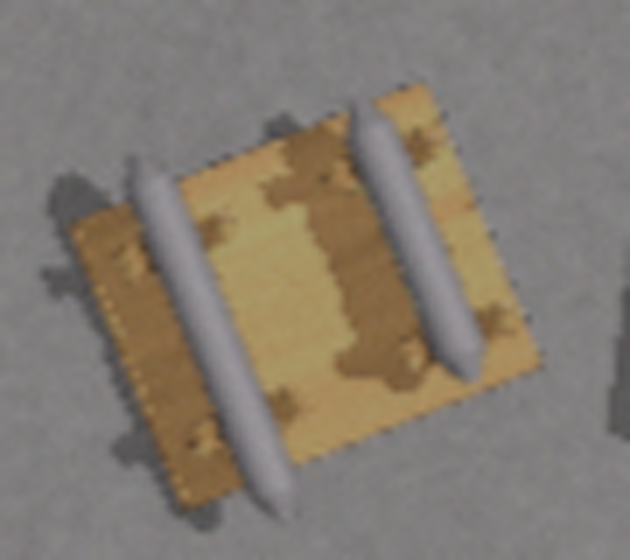

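View pics/zb.png

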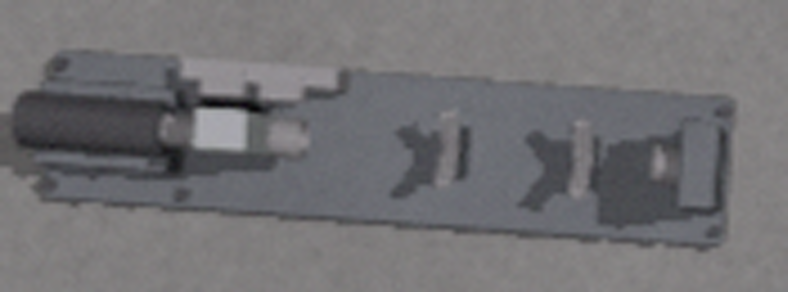

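Long rod runs (315,198)→(335,248); the tailstock is at the +y end with its rail on the far (+x) side, so the centres' axes are nearly the world's.

```bash
cat > h.py <<'E'
import numpy as np, cv2
from workcell import optics, readout
def cast(p,px,z):
    """pixels (N,2) -> world points on plane z"""
    px=np.atleast_2d(np.asarray(px,float)); K=p['mtx']
    d=(px-[K[0,2],K[1,2]])/[K[0,0],K[1,1]]
    u=d.copy()
    for _ in range(20): u=d/(1+float(p['k1'])*(u**2).sum(1,keepdims=True))
    r=np.c_[u,np.ones(len(u))]@p['R']   # R^T ray
    c=-p['R'].T@p['t']
    s=(z-c[2])/r[:,2]
    return c+s[:,None]*r
def proj(p,X):
    X=np.atleast_2d(X)@p['R'].T+p['t']; u=X[:,:2]/X[:,2:]
    u=u*(1+float(p['k1'])*(u**2).sum(1,keepdims=True)); K=p['mtx']
    return u*[K[0,0],K[1,1]]+[K[0,2],K[1,2]]
def snap(n,tag):
    s=readout.state(); p=optics.camera_params(n); im,d=optics.grab_frame(n)
    cv2.imwrite(f'pics/{tag}.png',im[:,:,::-1]); np.savez(f'pics/{tag}.npz',im=im,d=d,**p)
    print('t',round(s['time_s'],2),'tcp',s['ee_pos'].round(1),s['ee_rot'].round(1),'F',s['force'].round(1),'w',round(s['gripper_width'],1)); return im,d,p
def load(tag):
    z=np.load(f'pics/{tag}.npz'); return z['im'],z['d'],{k:z[k] for k in('mtx','k1','R','t')}
E
python3 - <<'E'
from h import *
im,d,p=load('top0')
A=np.array
r=lambda q:A(q)/7+[295,175]
e=cast(p,r([(140,165),(280,512)]),36);print('long',e.round(1),e.mean(0).round(1),np.linalg.norm(e[1]-e[0]),np.degrees(np.arctan2(*(e[0]-e[1])[[1,0]])))
e=cast(p,r([(365,105),(475,375)]),36);print('short',e.round(1),np.linalg.norm(e[1]-e[0]))
e=cast(p,r([(72,228),(425,85),(542,365),(190,508)]),10);print('rack',e.round(1),e.mean(0),np.linalg.norm(e-np.roll(e,1,0),axis=1))
c=lambda q:A(q)/4.5+[90,180]
e=cast(p,c([(735,97),(725,245),(45,195),(57,52)]),16);print('base',e.round(1),np.linalg.norm(e-np.roll(e,1,0),axis=1))
v=e[3]-e[0];w=e[2]-e[1];print(np.degrees(np.arctan2(v[1],v[0]))-90,np.degrees(np.arctan2(w[1],w[0]))-90)
E
```

```text
long [[ 580.5 -182.9   36. ]
 [ 450.7 -239.    36. ]] [ 515.6 -211.    36. ] 141.44214857816658 23.3646284278275
short [[ 605.9 -267.8   36. ]
 [ 504.5 -311.6   36. ]] 110.38287386793236
rack [[ 557.5 -159.2   10. ]
 [ 617.1 -294.7   10. ]
 [ 509.8 -342.    10. ]
 [ 450.7 -207.4   10. ]] [ 533.78279378 -250.81158867   10.        ] [117.22269265 148.02552933 117.3013846  146.95258398]
base [[569.3 -18.1  16. ]
 [480.4 -15.   16. ]
 [498.4 393.7  16. ]
 [584.6 390.8  16. ]] [409.14925734  88.95783678 409.04014341  86.25452588]
-2.140090456507849 -2.518805900514465
```

```bash
cat >> h.py <<'E'
from scipy.spatial.transform import Rotation as Ro
def axes(s=None):
    s=s or readout.state(); R=Ro.from_euler('xyz',s['ee_rot'],degrees=True).as_matrix()
    yaw=np.degrees(np.arctan2(R[1,1],R[0,1]))
    return R,yaw
def st():
    s=readout.state();R,y=axes(s)
    print('t %.2f'%s['time_s'],'tcp',s['ee_pos'].round(1),'tooly yaw %.2f'%y,'toolx',R[:,0].round(4),'F',s['force'].round(1),'T',s['torque'].round(2),'w %.1f'%s['gripper_width'],'q',s['qpos'].round(1))
E
python3 -c "
from h import *
st()"
```

```text
t 0.15 tcp [183.9 544.4 227.3] tooly yaw 71.33 toolx [-5.0e-04 -1.3e-03 -1.0e+00] F [-0.1 -0.3 -0.5] T [-0.05  0.01  0.04] w 91.4 q [70.2 18.3 89.7  0.  72.  -1.1]
```

```bash
python3 -c "
from h import *
p=optics.camera_params('wrist');R,y=axes();s=readout.state()
print(R.T@(-p['R'].T@p['t']-s['ee_pos']), R.T@p['R'][2])
t=np.array([515.6,-211,230]);c=-p['R'].T@p['t']
a=np.radians(-66.6-y);Z=Ro.from_euler('z',a).as_matrix()
# camera view of points if tcp at candidate
for off in ([0,0,0],[-60,0,0],[60,0,0],[0,60,0],[0,-60,0]):
  T=t+off; Rn=p['R']@Z.T; cn=T+Z@(c-s['ee_pos']); q=dict(p); q['R']=Rn;q['t']=-Rn@cn
  print(off,proj(q,[[515.6,-211,36],[580,-183,36],[450,-239,36],[555,-290,36]]).round())
"
```

```text
[-1.56873033e+02  7.95465739e-02 -7.06248970e+01] [9.68104668e-01 6.66152244e-04 2.50545223e-01]
[0, 0, 0] [[276. 197.]
 [276. 132.]
 [276. 256.]
 [355. 193.]]
[-60, 0, 0] [[298. 147.]
 [299.  77.]
 [297. 211.]
 [380. 143.]]
[60, 0, 0] [[255. 243.]
 [254. 183.]
 [256. 298.]
 [331. 239.]]
[0, 60, 0] [[324. 217.]
 [326. 155.]
 [321. 275.]
 [401. 213.]]
[0, -60, 0] [[226. 176.]
 [224. 109.]
 [228. 237.]
 [306. 171.]]
```

```bash
python3 -m creep '[{"translation":[1.5,-3.8,0],"delta_rot":[0,0,-0.12]},{"translation":[1.5,-3.8,0],"delta_rot":[0,0,-0.12]},{"translation":[1.5,-3.8,0],"delta_rot":[0,0,-0.12]},{"translation":[1.5,-3.8,0],"delta_rot":[0,0,-0.12]},{"translation":[1.5,-3.8,0],"delta_rot":[0,0,-0.12]}]' 1 20
```

```text
time_s: 0.57
ee_pos: [259.1, 352.8, 227.7]
ee_rot: [-45.0, 90.0, -98.4]
force: [1.3, -0.5, 0.4]
gripper_width: 91.2
```

```bash
M='[{"translation":[1.6,-3.8,0],"delta_rot":[0,0,-0.1204]},{"translation":[1.6,-3.8,0],"delta_rot":[0,0,-0.1204]},{"translation":[1.6,-3.8,0],"delta_rot":[0,0,-0.1204]},{"translation":[1.6,-3.8,0],"delta_rot":[0,0,-0.1204]},{"translation":[1.6,-3.8,0],"delta_rot":[0,0,-0.1204]}]'; true
python3 -m creep '[{"translation":[1.6,-3.8,0],"delta_rot":[0,0,-0.1204]},{"translation":[1.6,-3.8,0],"delta_rot":[0,0,-0.1204]},{"translation":[1.6,-3.8,0],"delta_rot":[0,0,-0.1204]},{"translation":[1.6,-3.8,0],"delta_rot":[0,0,-0.1204]},{"translation":[1.6,-3.8,0],"delta_rot":[0,0,-0.1204]}]'
```

```text
time_s: 0.98
ee_pos: [339.1, 162.9, 228.0]
ee_rot: [104.3, 90.0, 16.4]
force: [0.9, -0.1, -0.3]
gripper_width: 90.9
```

```bash
python3 -m creep '[{"translation":[1.6,-3.8,0],"delta_rot":[0,0,-0.1204]},{"translation":[1.6,-3.8,0],"delta_rot":[0,0,-0.1204]},{"translation":[1.6,-3.8,0],"delta_rot":[0,0,-0.1204]},{"translation":[1.6,-3.8,0],"delta_rot":[0,0,-0.1204]},{"translation":[1.6,-3.8,0],"delta_rot":[0,0,-0.1204]}]'
```

```text
time_s: 1.4
ee_pos: [419.2, -27.4, 228.0]
ee_rot: [138.5, 90.0, 16.1]
force: [0.6, 0.7, 0.0]
gripper_width: 91.2
```

```bash
python3 -m creep '[{"translation":[1.6,-3.8,0],"delta_rot":[0,0,-0.1204]},{"translation":[1.6,-3.8,0],"delta_rot":[0,0,-0.1204]},{"translation":[1.6,-3.8,0],"delta_rot":[0,0,-0.1204]},{"translation":[1.6,-3.8,0],"delta_rot":[0,0,-0.1204]},{"translation":[1.6,-3.8,0],"delta_rot":[0,0,-0.1204]}]'; python3 -m creep '[{"translation":[0,0,0],"delta_rot":[0,0,0]},{"translation":[0,0,0],"delta_rot":[0,0,0]}]'; python3 -c "
from h import *
st(); snap('wrist','w1')"
```

```text
time_s: 1.82
ee_pos: [499.2, -217.3, 227.7]
ee_rot: [-65.7, 90.0, 137.4]
force: [0.9, 0.9, -0.5]
gripper_width: 91.0
time_s: 1.98
ee_pos: [499.1, -216.8, 227.0]
ee_rot: [-52.5, 89.9, 150.8]
force: [-1.1, 0.6, 0.6]
gripper_width: 91.2
t 1.98 tcp [ 499.1 -216.8  227. ] tooly yaw -66.65 toolx [-1.6e-03  9.0e-04 -1.0e+00] F [-1.1  0.6  0.6] T [-0.09  0.17 -0.03] w 91.2 q [-24.7  15.6  93.7   0.   70.8  42. ]
t 1.98 tcp [ 499.1 -216.8  227. ] [-52.5  89.9 150.8] F [-1.1  0.6  0.6] w 91.2
```

View pics/w1.png

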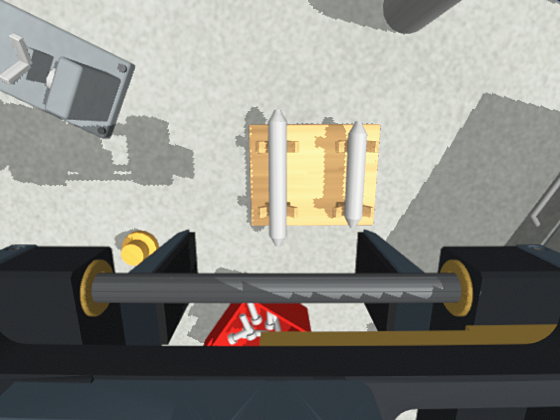

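The wrist view shows the long rod from (278,110) to (278,244) with its V supports at rows 147 and 211, and the short rod at (355,175). Next I measure the rod by mask.

Run:
```python
from h import *
im,d,p=load('w1')
# work in metric top-down rectified coordinates by casting mask pixels onto z=36
hsv=cv2.cvtColor(im,cv2.COLOR_RGB2HSV)
for (x0,x1,y0,y1) in((255,300,128,224),(335,376,135,224)):
    m=np.zeros(im.shape[:2],np.uint8); m[y0:y1,x0:x1]=((hsv[...,1]<50)&(hsv[...,2]>110))[y0:y1,x0:x1]
    n,l,st_,_=cv2.connectedComponentsWithStats(m); k=1+st_[1:,4].argmax()
    ys,xs=np.where(l==k); X=cast(p,np.c_[xs,ys],36)
    vx,vy,x,y=cv2.fitLine(X[:,:2].astype(np.float32),cv2.DIST_L2,0,.01,.01).ravel()
    print(st_[k],'dir',np.degrees(np.arctan2(vy,vx)),'pt',x,y, 'depth z')
    v,u=np.median(ys),np.median(xs)
    print('depth mid',d[int(v),int(u)])
e=cast(p,[(278,110),(278.5,245)],36);print(e,e.mean(0),np.linalg.norm(e[0]-e[1]))
e=cast(p,[(358,121),(354,228)],36);print(e,e.mean(0),np.linalg.norm(e[0]-e[1]))
e=cast(p,[(251,124),(380,124),(379,225),(251,225)],10);print(e.round(1),e.mean(0),np.linalg.norm(e-np.roll(e,1,0),axis=1))
# depth-derived centre
K=p['mtx'];ux=np.array([278.,177]);z=d[177,278];
r=(ux-[K[0,2],K[1,2]])/K[0,0];print('top pt',p['R'].T@(np.r_[r*z,z]-p['t']))
z=cv2.resize(im[95:260,235:395],None,fx=3.6,fy=3.6,interpolation=cv2.INTER_CUBIC);cv2.imwrite('pics/w1z.png',z[:,:,::-1])
```

```text
[ 268  128   19   96 1703] dir 23.61173 pt 521.282 -208.25989 depth z
depth mid 337.5861
[ 344  135   23   89 1556] dir 23.686043 pt 552.7667 -287.51617 depth z
depth mid 339.5824
[[ 584.60561167 -181.50962259   36.        ]
 [ 448.00580086 -241.46720758   36.        ]] [ 516.30570627 -211.48841509   36.        ] 149.17915508468994
[[ 608.01647741 -263.15271098   36.        ]
 [ 501.16465017 -312.483461     36.        ]] [ 554.59056379 -287.81808599   36.        ] 117.68957422356792
[[ 560.1 -158.9   10. ]
 [ 618.4 -293.1   10. ]
 [ 512.1 -348.2   10. ]
 [ 449.8 -204.1   10. ]] [ 535.11227552 -251.10481245   10.        ] [119.25845961 146.32939765 119.71999065 156.99470327]
top pt [ 521.59459763 -208.81854389   46.94445783]
```

View pics/w1z.png

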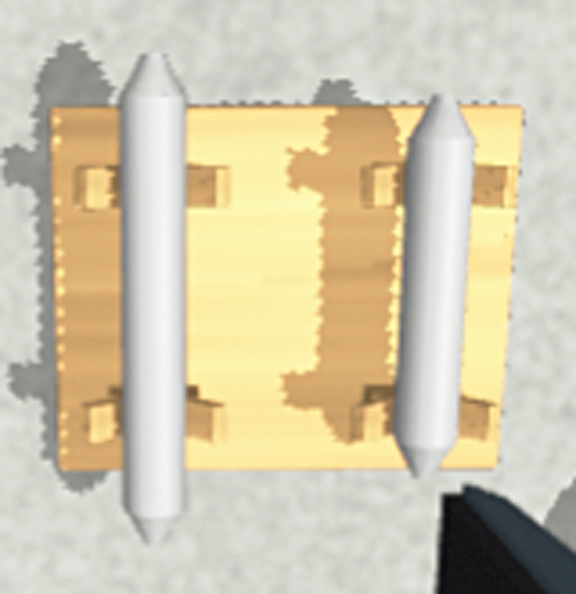

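Sizes check out: long rod 149 mm (150 expected), short rod 118 mm (116). Rod centre is about (516,-211), direction 23.6°, top at z=47. Now the descent, with the jaws half open.

```bash
python3 -m creep '[{"translation":[0.9,0.3,-3],"delta_rot":[0,0,0.004]},{"translation":[0.8,0.3,-3.5],"delta_rot":[0,0,0]},{"translation":[0,0,-3.5],"delta_rot":[0,0,0]},{"translation":[0,0,-2.5],"delta_rot":[0,0,0]},{"translation":[0,0,0],"delta_rot":[0,0,0]}]' 0 20;  python3 -c "
from h import *
st(); snap('wrist','w2')"
```

```text
time_s: 2.45
ee_pos: [511.8, -205.8, 98.2]
ee_rot: [-47.9, 89.3, 156.0]
force: [-0.6, 0.2, 0.0]
gripper_width: 60.7
t 2.45 tcp [ 511.8 -205.8   98.2] tooly yaw -66.13 toolx [-0.0108  0.0048 -0.9999] F [-0.6  0.2  0. ] T [-0.02  0.2   0.  ] w 60.7 q [-23.1  23.1 102.8   0.   54.8  43. ]
t 2.45 tcp [ 511.8 -205.8   98.2] [-47.9  89.3 156. ] F [-0.6  0.2  0. ] w 60.7
```

View pics/w2.png

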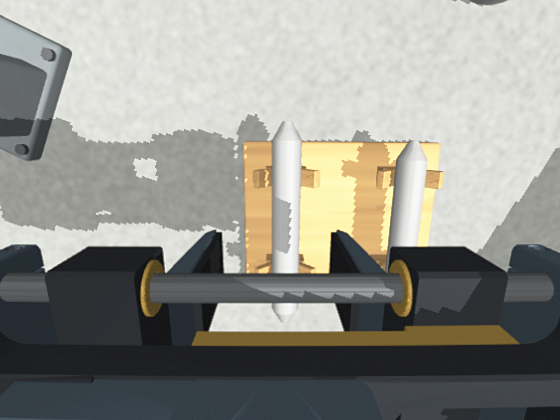

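Jaws straddle the long rod (column 286, jaw centre about 276); the arm was still settling, so I let it settle and measure again.

```bash
python3 -m creep '[{"translation":[0,0,0],"delta_rot":[0,0,0]},{"translation":[0,0,0],"delta_rot":[0,0,0]}]';  python3 - <<'E'
from h import *
st(); im,d,p=snap('wrist','w3')
hsv=cv2.cvtColor(im,cv2.COLOR_RGB2HSV)
x0,x1,y0,y1=262,310,145,255
m=np.zeros(im.shape[:2],np.uint8); m[y0:y1,x0:x1]=((hsv[...,1]<50))[y0:y1,x0:x1]
ys,xs=np.where(m); X=cast(p,np.c_[xs,ys],36)
vx,vy,x,y=cv2.fitLine(X[:,:2].astype(np.float32),cv2.DIST_L2,0,.01,.01).ravel()
print('dir',np.degrees(np.arctan2(vy,vx)),x,y,'y at 516:',y+(516-x)*vy/vx)
s=readout.state();T=s['ee_pos'];R,_=axes()
print('offset of tcp line along tool y', R[:2,1]@(np.array([x,y])-T[:2]))
e=cast(p,[(286,120),(286,322)],36);print(e,e.mean(0),np.linalg.norm(e[0]-e[1]))
E
```

```text
time_s: 2.67
ee_pos: [517.3, -209.2, 105.3]
ee_rot: [133.3, 89.8, -22.9]
force: [0.5, -0.3, 0.2]
gripper_width: 46.2
t 2.67 tcp [ 517.3 -209.2  105.3] tooly yaw -66.23 toolx [ 0.004  -0.0017 -1.    ] F [ 0.5 -0.3  0.2] T [-0.05  0.06 -0.02] w 46.2 q [-23.2  22.7 102.1   0.   54.9  43. ]
t 2.67 tcp [ 517.3 -209.2  105.3] [133.3  89.8 -22.9] F [ 0.5 -0.3  0.2] w 46.2
dir 22.872068 539.2391 -200.49644 y at 516: -210.29967
offset of tcp line along tool y 0.7030843466159773
[[ 591.93055958 -183.73958755   36.        ]
 [ 449.45952652 -247.92296179   36.        ]] [ 520.69504305 -215.83127467   36.        ] 156.26100213679214
```

```bash
python3 -m creep '[{"translation":[-0.05,-0.1,-2.4],"delta_rot":[0,0,0]},{"translation":[0,0,-2.3],"delta_rot":[0,0,0]},{"translation":[0,0,-1.6],"delta_rot":[0,0,0]},{"translation":[0,0,-0.8],"delta_rot":[0,0,0]},{"translation":[0,0,0],"delta_rot":[0,0,0]}]';python3 -m creep '[{"translation":[0,0,0],"delta_rot":[0,0,0]},{"translation":[0,0,0],"delta_rot":[0,0,0]}]';  python3 -c "
from h import *
st()"
```

```text
time_s: 3.13
ee_pos: [515.2, -210.1, 31.7]
ee_rot: [-43.9, 89.9, 159.8]
force: [-0.6, -0.6, 0.0]
gripper_width: 45.7
time_s: 3.3
ee_pos: [516.7, -210.7, 33.5]
ee_rot: [131.6, 89.8, -24.7]
force: [0.3, 0.0, 0.3]
gripper_width: 45.6
t 3.30 tcp [ 516.7 -210.7   33.5] tooly yaw -66.29 toolx [ 0.0029 -0.0013 -1.    ] F [0.3 0.  0.3] T [-0.07  0.16 -0.  ] w 45.6 q [-23.4  27.7 106.5  -0.   45.6  42.9]
```

```bash
python3 -m creep '[{"translation":[0,0,-0.1],"delta_rot":[0,0,0]},{"translation":[0,0,0],"delta_rot":[0,0,0]},{"translation":[0,0,0],"delta_rot":[0,0,0]},{"translation":[0,0,0],"delta_rot":[0,0,0]},{"translation":[0,0,0],"delta_rot":[0,0,0]}]' -1 30;python3 -m creep '[{"translation":[0,0,0],"delta_rot":[0,0,0]},{"translation":[0,0,0],"delta_rot":[0,0,0]}]';  python3 -c "
from h import *
st(); snap('wrist','w4')"
```

```text
time_s: 3.72
ee_pos: [516.1, -210.8, 31.4]
ee_rot: [113.9, 89.9, -42.4]
force: [-0.0, -2.4, 1.1]
gripper_width: 19.1
time_s: 3.88
ee_pos: [516.1, -210.7, 31.4]
ee_rot: [117.2, 89.9, -39.1]
force: [-0.0, -1.3, 2.0]
gripper_width: 19.2
t 3.88 tcp [ 516.1 -210.7   31.4] tooly yaw -66.28 toolx [ 0.0013 -0.0011 -1.    ] F [-0.  -1.3  2. ] T [-0.51  0.07 -0.03] w 19.2 q [-23.4  27.9 106.6  -0.   45.4  42.9]
t 3.88 tcp [ 516.1 -210.7   31.4] [117.2  89.9 -39.1] F [-0.  -1.3  2. ] w 19.2
```

View pics/w4.png

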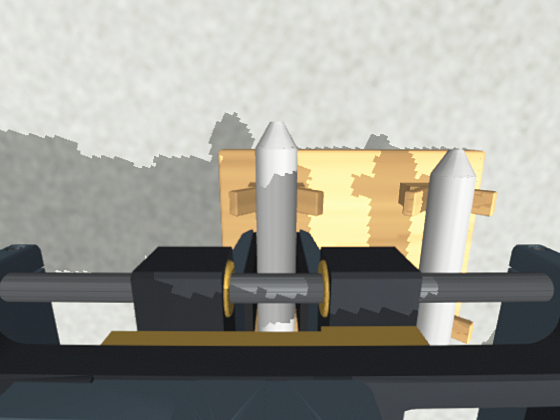

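Gripped (19.2 mm over the rod). Lift and swing over to the centres.

```bash
python3 -m creep '[{"translation":[0,0,0.8],"delta_rot":[0,0,0]},{"translation":[0,0,2],"delta_rot":[0,0,0]},{"translation":[0,0,3],"delta_rot":[0,0,0]},{"translation":[0,0,3],"delta_rot":[0,0,0]},{"translation":[0,0,3],"delta_rot":[0,0,0]}]'; python3 -m creep '[{"translation":[0,2,3],"delta_rot":[0,0,0.112]},{"translation":[0.1,3,2],"delta_rot":[0,0,0.112]},{"translation":[0.1,3,2],"delta_rot":[0,0,0.112]},{"translation":[0.2,3,0],"delta_rot":[0,0,0.112]},{"translation":[0.2,3,0],"delta_rot":[0,0,0.112]}]'; python3 -m creep '[{"translation":[0.2,3.5,0],"delta_rot":[0,0,0.112]},{"translation":[0.2,3.5,0],"delta_rot":[0,0,0.112]},{"translation":[0.2,3.5,0],"delta_rot":[0,0,0.112]},{"translation":[0.2,3.5,0],"delta_rot":[0,0,0.112]},{"translation":[0.2,2.5,0],"delta_rot":[0,0,0.112]}]';python3 -m creep '[{"translation":[0,1,0],"delta_rot":[0,0,0]},{"translation":[0,0.6,0],"delta_rot":[0,0,0]},{"translation":[0,0,0],"delta_rot":[0,0,0]},{"translation":[0,0,0],"delta_rot":[0,0,0]},{"translation":[0,0,0],"delta_rot":[0,0,0]}]';python3 -c "
from h import *
st(); snap('wrist','w5'); snap('top','t5')"
```

```text
time_s: 4.35
ee_pos: [514.2, -209.2, 149.4]
ee_rot: [-56.3, 89.8, 147.4]
force: [0.6, -0.6, -3.8]
gripper_width: 19.4
time_s: 4.77
ee_pos: [521.0, -68.5, 220.1]
ee_rot: [166.9, 89.9, 42.9]
force: [-0.2, 0.6, -3.9]
gripper_width: 19.4
time_s: 5.18
ee_pos: [529.8, 97.8, 218.3]
ee_rot: [-109.9, 89.8, 158.4]
force: [0.3, -0.7, -4.3]
gripper_width: 18.9
time_s: 5.6
ee_pos: [531.3, 109.5, 218.8]
ee_rot: [-42.8, 89.9, -135.1]
force: [0.6, 0.4, -4.6]
gripper_width: 19.7
t 5.60 tcp [531.3 109.5 218.8] tooly yaw -2.23 toolx [-7.e-04 -7.e-04 -1.e+00] F [ 0.6  0.4 -4.6] T [-0.11  0.05 -0.03] w 19.7 q [10.4 15.8 94.7 -0.  69.6 12.7]
t 5.6 tcp [531.3 109.5 218.8] [ -42.8   89.9 -135.1] F [ 0.6  0.4 -4.6] w 19.7
t 5.65 tcp [531.4 109.5 218.9] [ -37.1   90.  -129.3] F [ 0.5  0.5 -3.2] w 19.4
```

View pics/w5.png

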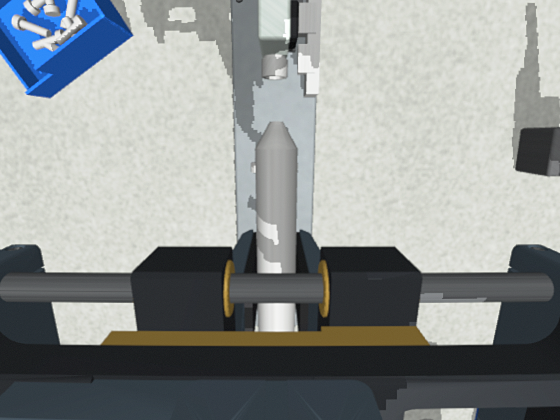

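View pics/t5.png

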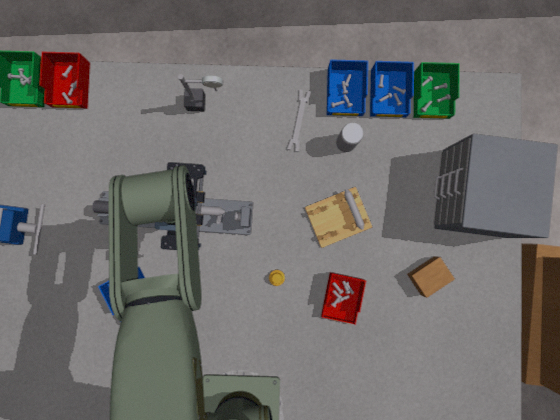

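The rod hides the rests here, so I step sideways to see the centres free of it.

```bash
python3 -m creep '[{"translation":[-2,-2,0],"delta_rot":[0,0,0]},{"translation":[-3,-2,0],"delta_rot":[0,0,0]},{"translation":[-2,-2,0],"delta_rot":[0,0,0]},{"translation":[0,0,0],"delta_rot":[0,0,0]},{"translation":[0,0,0],"delta_rot":[0,0,0]}]';python3 -m creep '[{"translation":[0,0,0],"delta_rot":[0,0,0]}]'; python3 -c "
from h import *
st(); snap('wrist','w6'); "
```

```text
time_s: 6.12
ee_pos: [460.8, 49.4, 219.4]
ee_rot: [96.8, 89.9, 4.5]
force: [0.2, 0.7, -2.8]
gripper_width: 19.3
time_s: 6.2
ee_pos: [462.3, 50.4, 219.5]
ee_rot: [104.5, 89.9, 12.3]
force: [0.1, -0.0, -3.0]
gripper_width: 19.7
t 6.20 tcp [462.3  50.4 219.5] tooly yaw -2.21 toolx [ 2.e-03  4.e-04 -1.e+00] F [ 0.1 -0.  -3. ] T [-0.04  0.03 -0.02] w 19.7 q [  4.8   8.7 104.    0.   67.2   7. ]
t 6.2 tcp [462.3  50.4 219.5] [104.5  89.9  12.3] F [ 0.1 -0.  -3. ] w 19.7
```

View pics/w6.png

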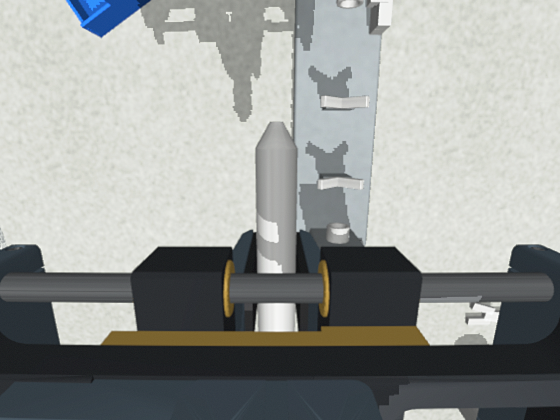

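Rests visible at (344,101) and (340,183), fixed cup at (338,231), moving cup at top (348,3). Zooming to pick edges.

Run:
```python
from h import *
im,d,p=load('w6')
z=cv2.resize(im[0:250,285:405],None,fx=4,fy=4,interpolation=cv2.INTER_CUBIC)
cv2.imwrite('pics/w6a.png',z[320:800,:,::-1]);cv2.imwrite('pics/w6b.png',z[0:480,:,::-1])
```

```text
(no output)
```

View pics/w6a.png

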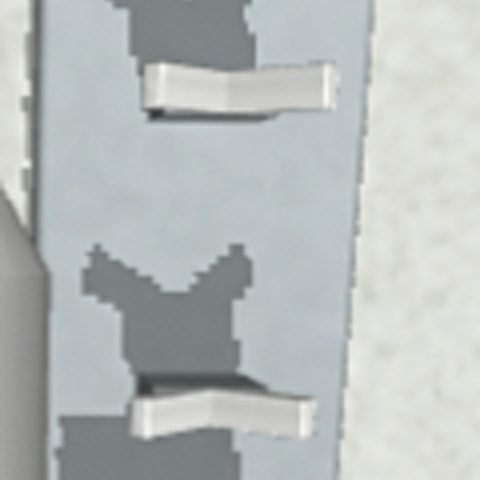

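View pics/w6b.png

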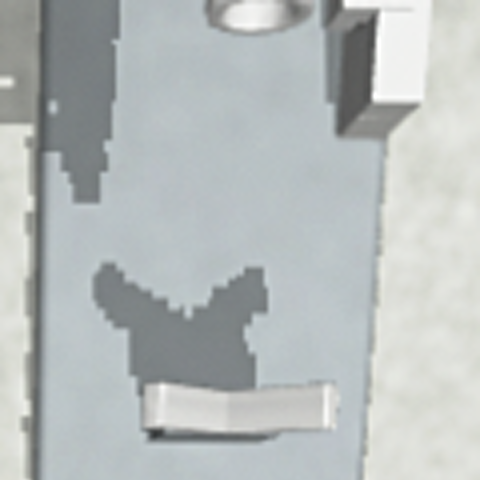

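Run:
```python
from h import *
im,d,p=load('w6')
K=p['mtx']
vv,uu=np.mgrid[0:250,300:405]; 
n=cast(p,np.c_[uu.ravel(),vv.ravel()],0); c=-p['R'].T@p['t']; r=n-c; dz=r@p['R'][2]
X=c+r*(d[0:250,300:405].ravel()/dz)[:,None]
X=X.reshape(vv.shape+(3,))
ok=d[0:250,300:405]>0
print('base z',np.median(X[130:150,30:60,2]))
m=((X[...,2]>48)&(X[...,2]<80)&ok).astype(np.uint8)
nn,l,s,_=cv2.connectedComponentsWithStats(m)
for k in range(1,nn):
    if s[k,4]<60: continue
    P=X[l==k]; box=cv2.minAreaRect(P[:,:2].astype(np.float32))
    print('bbox',s[k]+np.array([300,0,0,0,0]),'zmax',np.percentile(P[:,2],98).round(1),'zmin',P[:,2].min().round(1),'rect',np.round(box[0],1),np.round(box[1],1),round(box[2],2))
    T=P[P[:,2]>60]
    if len(T)>20: b=cv2.minAreaRect(T[:,:2].astype(np.float32)); print('   top',np.round(b[0],1),np.round(b[1],1),round(b[2],2),len(T))
q=lambda a:np.array(a)/4+[285,80]
for nm,pts in (('R+6',[(147,65),(333,65),(335,105),(149,108)]),('R+6in',[(160,65),(333,65),(335,105),(160,108)]),('R-72',[(135,398),(312,398),(308,436),(135,438)]),('R-72in',[(148,398),(312,398),(308,436),(150,436)])):
    e=cast(p,q(pts),68);print(nm,e[:,:2].round(1).tolist(),e.mean(0).round(1),'w',np.linalg.norm(e[1]-e[0]).round(1))
```

```text
base z 16.16760909339368
bbox [337   0  26   9 189] zmax 70.4 zmin 49.5 rect [534.  231.4] [ 7.1 22.5] 83.29
   top [533.9 229.3] [ 3.6 22.4] 88.5 49
bbox [320  95  50  13 550] zmax 67.0 zmin 48.2 rect [530.3 147. ] [10.2 45.9] 88.05
   top [530.3 147.1] [ 9.9 45.9] 88.05 265
bbox [317 177  47  13 477] zmax 66.8 zmin 48.1 rect [526.6  68.8] [10.3 45.7] 87.75
   top [526.6  68.8] [10.3 45.7] 87.72 235
bbox [313 223  51  24 747] zmax 79.3 zmin 48.0 rect [524.7  17.3] [17.5 48.1] 87.75
   top [525.   17.4] [17.  47.6] 87.1 590
R+6 [[508.3, 151.4], [551.1, 149.9], [551.8, 141.1], [508.7, 141.9]] [530.  146.1  68. ] w 42.8
R+6in [[511.3, 151.3], [551.1, 149.9], [551.8, 141.1], [511.3, 141.8]] [531.4 146.   68. ] w 39.8
R-72 [[505.1, 74.6], [548.3, 73.0], [547.6, 63.7], [505.1, 64.8]] [526.5  69.   68. ] w 43.3
R-72in [[508.3, 74.5], [548.3, 73.0], [547.6, 63.7], [508.7, 65.1]] [528.3  69.1  68. ] w 40.1
```

Run:
```python
from h import *
im,d,p=load('w6'); T=np.array([462.3,50.4,219.5]); a=np.radians(-2.21)
e=cast(p,[(277,121.5),(256,152),(297.5,152)],224)-T
print(e, 'along', e[:,:2]@[-np.sin(a),np.cos(a)], 'across',e[:,:2]@[np.cos(a),np.sin(a)])
```

```text
[[ 3.15590173 75.2268071   4.5       ]
 [-7.25076752 61.76096428  4.5       ]
 [12.29894733 61.01553973  4.5       ]] along [75.29255205 61.43542091 61.44443107] across [ 0.25264223 -9.62701386  9.93690517]
```

Rod is centred in the jaws (tip 75.3 mm from the TCP). Cradle estimate is (529.6,112.8) with yaw -2.2°. Moving over it and lowering.

```bash
python3 -m creep '[{"translation":[2,2,0],"delta_rot":[0,0,0]},{"translation":[3,2.4,0],"delta_rot":[0,0,0]},{"translation":[1.8,1.8,-2],"delta_rot":[0,0,0]},{"translation":[0,0,-3],"delta_rot":[0,0,0]},{"translation":[0,0,-3],"delta_rot":[0,0,0]}]'; python3 -m creep '[{"translation":[0,0,-2],"delta_rot":[0,0,0]},{"translation":[0,0,-1],"delta_rot":[0,0,0]},{"translation":[0,0,0],"delta_rot":[0,0,0]},{"translation":[0,0,0],"delta_rot":[0,0,0]},{"translation":[0,0,0],"delta_rot":[0,0,0]}]'; python3 -c "
from h import *
st(); snap('wrist','w7'); "
```

```text
time_s: 6.67
ee_pos: [532.3, 114.7, 138.2]
ee_rot: [105.6, 89.8, 13.6]
force: [-0.3, -0.2, -4.5]
gripper_width: 18.9
time_s: 7.08
ee_pos: [531.1, 113.1, 110.5]
ee_rot: [103.0, 89.8, 10.9]
force: [-0.3, -0.0, -3.1]
gripper_width: 19.6
t 7.08 tcp [531.1 113.1 110.5] tooly yaw -2.12 toolx [ 3.4e-03  7.0e-04 -1.0e+00] F [-0.3 -0.  -3.1] T [-0.07  0.05  0.02] w 19.6 q [ 10.8  21.3 103.7   0.   54.8  12.9]
t 7.08 tcp [531.1 113.1 110.5] [103.   89.8  10.9] F [-0.3 -0.  -3.1] w 19.6
```

View pics/w7.png

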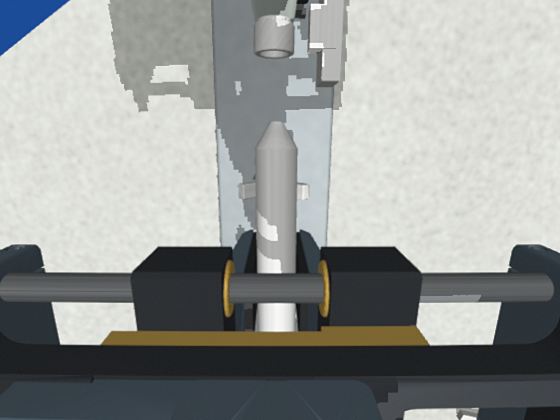

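The rest shows symmetric about the rod (horns at columns 241 and 310, rod 276); moving cup centred at (274,53). Checking numbers.

Run:
```python
from h import *
im,d,p=load('w7'); T=np.array([531.1,113.1,110.5]); a=np.radians(-2.2)
e=cast(p,[(241,190),(310,190)],66); f=cast(p,[(255,50),(294,50)],62)
for g in(e,f): 
    D=g-T; print(g.round(1).tolist(),'along',(D[:,:2]@[-np.sin(a),np.cos(a)]).round(1),'across',(D[:,:2]@[np.cos(a),np.sin(a)]).round(1))
```

```text
[[510.0, 148.5, 66.0], [554.2, 146.9, 66.0]] along [34.6 34.7] across [-22.5  21.8]
[[523.0, 231.4, 62.0], [546.1, 230.6, 62.0]] along [117.9 118. ] across [-12.6  10.5]
```

```bash
python3 -m creep '[{"translation":[-0.05,0,-1.5],"delta_rot":[0,0,0]},{"translation":[0,0,-1.7],"delta_rot":[0,0,0]},{"translation":[0,0,-1.0],"delta_rot":[0,0,0]},{"translation":[0,0,-0.5],"delta_rot":[0,0,0]},{"translation":[0,0,-0.2],"delta_rot":[0,0,0]}]'; python3 -m creep '[{"translation":[0,0,-0.1],"delta_rot":[0,0,0]},{"translation":[0,0,0],"delta_rot":[0,0,0]},{"translation":[0,0,0],"delta_rot":[0,0,0]}]';python3 -c "
from h import *
st()"
```

```text
time_s: 7.55
ee_pos: [529.2, 112.7, 60.0]
ee_rot: [105.3, 90.0, 13.1]
force: [-1.0, 0.8, -3.4]
gripper_width: 19.4
time_s: 7.8
ee_pos: [529.6, 112.9, 59.7]
ee_rot: [103.0, 89.9, 10.9]
force: [0.3, 0.2, -3.6]
gripper_width: 19.4
t 7.80 tcp [529.6 112.9  59.7] tooly yaw -2.12 toolx [ 1.6e-03  3.0e-04 -1.0e+00] F [ 0.3  0.2 -3.6] T [-0.14  0.09 -0.  ] w 19.4 q [ 10.8  24.7 107.2   0.   48.1  12.9]
```

```bash
python3 -m creep '[{"translation":[0,0,-0.1],"delta_rot":[0,0,0]},{"translation":[0,0,-0.1],"delta_rot":[0,0,0]},{"translation":[0,0,0],"delta_rot":[0,0,0]},{"translation":[0,0,0],"delta_rot":[0,0,0]}]';python3 -c "
from h import *
st()"
```

```text
time_s: 8.13
ee_pos: [529.4, 112.8, 57.5]
ee_rot: [102.9, 89.9, 10.8]
force: [-0.4, 0.1, 0.2]
gripper_width: 19.6
t 8.13 tcp [529.4 112.8  57.5] tooly yaw -2.13 toolx [ 1.e-03  2.e-04 -1.e+00] F [-0.4  0.1  0.2] T [-0.16  0.08 -0.13] w 19.6 q [ 10.8  24.8 107.3   0.   47.8  12.9]
```

Vertical force went from -3.6 to 0.2 N, so the rests carry the rod. Release and rise.

```bash
python3 -m creep '[{"translation":[0,0,0],"delta_rot":[0,0,0]},{"translation":[0,0,0],"delta_rot":[0,0,0]},{"translation":[0,0,0],"delta_rot":[0,0,0]},{"translation":[0,0,0],"delta_rot":[0,0,0]},{"translation":[0,0,0],"delta_rot":[0,0,0]}]' 0.1 ; python3 -m creep '[{"translation":[0,0,1],"delta_rot":[0,0,0]},{"translation":[0,0,2],"delta_rot":[0,0,0]},{"translation":[0,0,3],"delta_rot":[0,0,0]},{"translation":[0,0,3],"delta_rot":[0,0,0]},{"translation":[0,0,3],"delta_rot":[0,0,0]}]'; python3 -m creep '[{"translation":[0,0,1.5],"delta_rot":[0,0,0]},{"translation":[0,0,0],"delta_rot":[0,0,0]},{"translation":[0,0,0],"delta_rot":[0,0,0]}]';python3 -c "
from h import *
st(); snap('wrist','w8'); "
```

```text
time_s: 8.55
ee_pos: [529.2, 112.8, 57.0]
ee_rot: [96.4, 90.0, 4.3]
force: [0.3, -0.1, -0.6]
gripper_width: 49.0
time_s: 8.97
ee_pos: [528.8, 112.7, 179.0]
ee_rot: [102.5, 90.0, 10.4]
force: [1.2, 0.9, 0.3]
gripper_width: 50.5
time_s: 9.22
ee_pos: [529.3, 112.8, 193.0]
ee_rot: [101.8, 89.9, 9.7]
force: [-0.6, -0.4, -0.4]
gripper_width: 49.8
t 9.22 tcp [529.3 112.8 193. ] tooly yaw -2.12 toolx [ 2.3e-03  4.0e-04 -1.0e+00] F [-0.6 -0.4 -0.4] T [-0.02  0.07 -0.04] w 49.8 q [10.8 16.7 97.3 -0.  65.9 12.9]
t 9.22 tcp [529.3 112.8 193. ] [101.8  89.9   9.7] F [-0.6 -0.4 -0.4] w 49.8
```

View pics/w8.png

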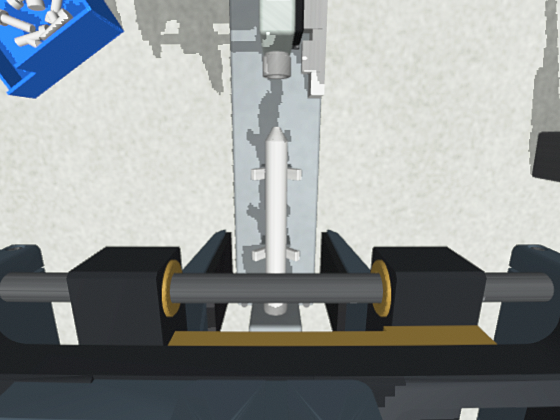

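The rod lies in both rests, released. Moving toward the grip for a look from above.

```bash
python3 -m creep '[{"translation":[0.1,3,1],"delta_rot":[0,0,0]},{"translation":[0.2,3.5,1],"delta_rot":[0,0,0]},{"translation":[0.2,3.5,1],"delta_rot":[0,0,0]},{"translation":[0.1,1,0],"delta_rot":[0,0,0]},{"translation":[0,0,0],"delta_rot":[0,0,0]}]' 0.6; python3 -m creep '[{"translation":[0,0,0],"delta_rot":[0,0,0]},{"translation":[0,0,0],"delta_rot":[0,0,0]}]';python3 -c "
from h import *
st(); im,d,p=snap('wrist','w9')
z=cv2.resize(im[60:240,200:360],None,fx=4,fy=3.33*1,interpolation=cv2.INTER_CUBIC)
z=cv2.resize(im[60:250,200:360],None,fx=3,fy=3,interpolation=cv2.INTER_CUBIC);cv2.imwrite('pics/w9z.png',z[:,:,::-1])"
```

```text
time_s: 9.68
ee_pos: [534.6, 224.9, 220.4]
ee_rot: [-75.5, 89.9, -167.5]
force: [0.3, 0.1, -0.4]
gripper_width: 72.6
time_s: 9.85
ee_pos: [534.2, 221.3, 220.4]
ee_rot: [-53.3, 89.8, -145.5]
force: [0.2, -0.5, -0.5]
gripper_width: 73.0
t 9.85 tcp [534.2 221.3 220.4] tooly yaw -2.15 toolx [-0.003  -0.0021 -1.    ] F [ 0.2 -0.5 -0.5] T [-0.13  0.09  0.05] w 73.0 q [21.4 19.  89.8 -0.1 71.5 23.6]
t 9.85 tcp [534.2 221.3 220.4] [ -53.3   89.8 -145.5] F [ 0.2 -0.5 -0.5] w 73.0
```

View pics/w9.png

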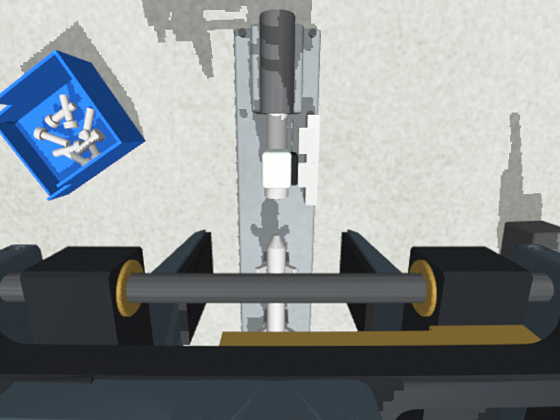

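View pics/w9z.png

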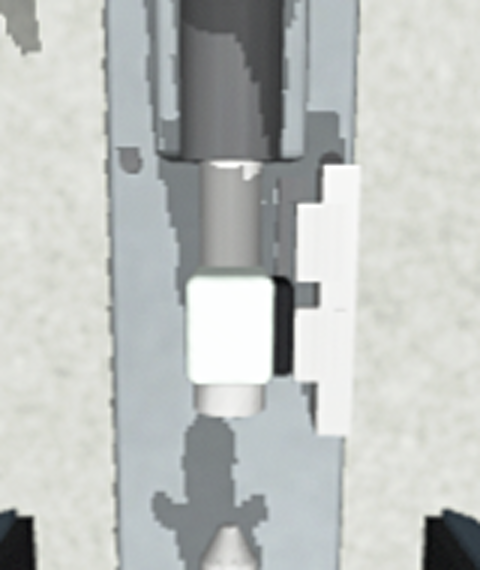

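The grip top is at (262–291, 152–188), black button on its right to column 298. Measuring on z=117.

Run:
```python
from h import *
im,d,p=load('w9'); T=np.array([534.2,221.3,220.4]); a=np.radians(-2.2)
q=np.array([(187,276),(273,276),(187,384),(273,384),(293,280),(293,375)])/3+[200,60]
g=cast(p,q,117); D=g-T
print(g.round(1).tolist(),'along',(D[:,:2]@[-np.sin(a),np.cos(a)]).round(1),'across',(D[:,:2]@[np.cos(a),np.sin(a)]).round(1))
print('centre',g[:4].mean(0))
c=-p['R'].T@p['t'];r=g[:1]-c
n=cast(p,[(276,170)],0)[0]-c; print('depth z',(c+n*d[170,276]/(n@p['R'][2]))[2])
```

```text
[[524.9, 276.5, 117.0], [547.9, 275.7, 117.0], [523.5, 247.2, 117.0], [547.2, 246.3, 117.0], [553.3, 274.4, 117.0], [552.7, 248.6, 117.0]] along [54.8 54.8 25.5 25.5 53.8 28. ] across [-11.5  11.6 -11.7  12.   17.   17.5]
centre [535.85133233 261.42145947 117.        ]
depth z 116.85732278651062
```

Grip measures 23 × 29 mm, centre (535.9,261.4), top 116.9 – consistent. With the button pressed the pinch centre is +0.5 mm across, so I target TCP (536.6,261.4,93). First a hover.

```bash
python3 -m creep '[{"translation":[0.1,2,-1.5],"delta_rot":[0,0,0]},{"translation":[0.1,1.4,-2.5],"delta_rot":[0,0,0]},{"translation":[0,0.5,-2],"delta_rot":[0,0,0]},{"translation":[0,0,-1],"delta_rot":[0,0,0]},{"translation":[0,0,0],"delta_rot":[0,0,0]}]' 0.3; python3 -m creep '[{"translation":[0,0,0],"delta_rot":[0,0,0]},{"translation":[0,0,0],"delta_rot":[0,0,0]},{"translation":[0,0,0],"delta_rot":[0,0,0]},{"translation":[0,0,0],"delta_rot":[0,0,0]}]';python3 -c "
from h import *
st(); im,d,p=snap('wrist','w10')"
```

```text
time_s: 10.32
ee_pos: [535.4, 259.9, 149.1]
ee_rot: [-58.6, 89.6, -150.7]
force: [-0.9, -0.4, 0.2]
gripper_width: 59.5
time_s: 10.65
ee_pos: [537.7, 261.6, 153.3]
ee_rot: [114.4, 89.9, 22.2]
force: [-0.8, 0.1, 0.1]
gripper_width: 59.3
t 10.65 tcp [537.7 261.6 153.3] tooly yaw -2.16 toolx [ 2.3e-03  9.0e-04 -1.0e+00] F [-0.8  0.1  0.1] T [-0.06  0.05  0.02] w 59.3 q [24.8 23.4 93.1 -0.  63.4 27. ]
t 10.65 tcp [537.7 261.6 153.3] [114.4  89.9  22.2] F [-0.8  0.1  0.1] w 59.3
```

View pics/w10.png

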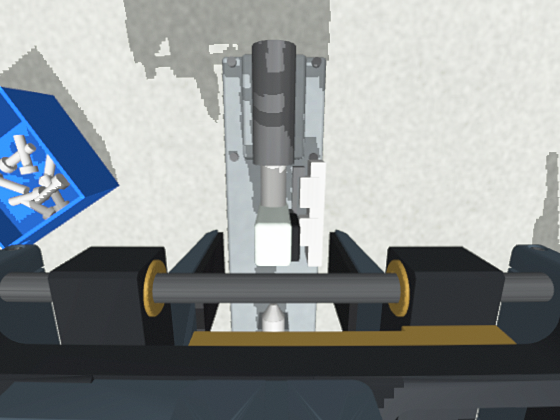

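Grip top now at columns 256–292, rows 221–265, between the jaws.

Run:
```python
from h import *
im,d,p=load('w10'); T=np.array([537.7,261.6,153.3]); a=np.radians(-2.2)
z=cv2.resize(im[200:290,230:320],None,fx=6,fy=6,interpolation=cv2.INTER_CUBIC);cv2.imwrite('pics/w10z.png',z[:,:,::-1])
q=np.array([(256,221),(292,221),(256,265),(292,265)])
g=cast(p,q,117); D=g-T
print('along',(D[:,:2]@[-np.sin(a),np.cos(a)]).round(1),'across',(D[:,:2]@[np.cos(a),np.sin(a)]).round(1),g.mean(0))
```

```text
along [ 16.2  16.2 -13.7 -13.7] across [-12.6  10.1 -13.1  10.5] [536.4601082  262.91876619 117.        ]
```

View pics/w10z.png

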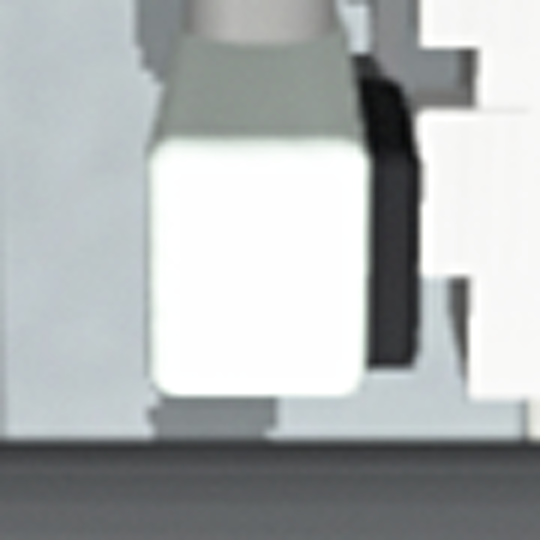

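```bash
python3 -m creep '[{"translation":[-0.06,0.05,-1.5],"delta_rot":[0,0,0]},{"translation":[0,0,-1.9],"delta_rot":[0,0,0]},{"translation":[0,0,-1.4],"delta_rot":[0,0,0]},{"translation":[0,0,-0.8],"delta_rot":[0,0,0]},{"translation":[0,0,-0.3],"delta_rot":[0,0,0]}]'; python3 -m creep '[{"translation":[0,0,0],"delta_rot":[0,0,0]},{"translation":[0,0,0],"delta_rot":[0,0,0]},{"translation":[0,0,0],"delta_rot":[0,0,0]},{"translation":[0,0,0],"delta_rot":[0,0,0]}]';python3 -c "
from h import *
st()"
```

```text
time_s: 11.12
ee_pos: [535.9, 262.0, 92.0]
ee_rot: [-60.7, 89.9, -152.8]
force: [-0.2, 0.8, -0.5]
gripper_width: 59.3
time_s: 11.45
ee_pos: [537.0, 262.5, 93.9]
ee_rot: [115.8, 89.9, 23.7]
force: [0.2, 0.3, -0.3]
gripper_width: 59.2
t 11.45 tcp [537.  262.5  93.9] tooly yaw -2.12 toolx [ 1.8e-03  8.0e-04 -1.0e+00] F [ 0.2  0.3 -0.3] T [-0.07  0.08  0.03] w 59.2 q [25.  26.6 97.3 -0.  55.9 27.1]
```

Close on grip and button.

```bash
python3 -m creep '[{"translation":[0,0,0],"delta_rot":[0,0,0]},{"translation":[0,0,0],"delta_rot":[0,0,0]},{"translation":[0,0,0],"delta_rot":[0,0,0]},{"translation":[0,0,0],"delta_rot":[0,0,0]},{"translation":[0,0,0],"delta_rot":[0,0,0]}]' -1 30; python3 -m creep '[{"translation":[0,0,0],"delta_rot":[0,0,0]},{"translation":[0,0,0],"delta_rot":[0,0,0]},{"translation":[0,0,0],"delta_rot":[0,0,0]},{"translation":[0,0,0],"delta_rot":[0,0,0]}]';python3 -c "
from h import *
st()"
```

```text
time_s: 11.87
ee_pos: [537.5, 262.2, 93.1]
ee_rot: [94.0, 89.8, 1.9]
force: [4.9, -0.2, -2.1]
gripper_width: 28.9
time_s: 12.2
ee_pos: [535.7, 262.3, 93.1]
ee_rot: [-89.1, 89.9, 178.8]
force: [-4.7, -0.2, 3.0]
gripper_width: 24.6
t 12.20 tcp [535.7 262.3  93.1] tooly yaw -2.14 toolx [-0.0012  0.     -1.    ] F [-4.7 -0.2  3. ] T [ 0.06  0.29 -0.21] w 24.6 q [25.  26.6 97.4  0.  56.  27.1]
```

Opening 24.6 mm means the button is fully in (24+1). Relieve the small x preload and start to pull.

```bash
python3 -m creep '[{"translation":[-0.07,0,0],"delta_rot":[0,0,0]},{"translation":[-0.01,-0.3,0],"delta_rot":[0,0,0]},{"translation":[-0.03,-0.7,0],"delta_rot":[0,0,0]},{"translation":[-0.03,-0.7,0],"delta_rot":[0,0,0]},{"translation":[-0.03,-0.7,0],"delta_rot":[0,0,0]}]';python3 -c "
from h import *
st()"
```

```text
time_s: 12.62
ee_pos: [534.7, 239.2, 93.1]
ee_rot: [174.1, 89.9, 81.9]
force: [-3.0, 5.8, 2.4]
gripper_width: 24.0
t 12.62 tcp [534.7 239.2  93.1] tooly yaw -2.15 toolx [ 3.0e-04  2.4e-03 -1.0e+00] F [-3.   5.8  2.4] T [ 0.49  0.36 -0.28] w 24.0 q [22.9 25.8 99.   0.1 55.2 25. ]
```

```bash
python3 -m creep '[{"translation":[-0.06,-0.7,0],"delta_rot":[0,0,0]},{"translation":[-0.03,-0.7,0],"delta_rot":[0,0,0]},{"translation":[-0.03,-0.7,0],"delta_rot":[0,0,0]},{"translation":[-0.03,-0.7,0],"delta_rot":[0,0,0]},{"translation":[-0.03,-0.7,0],"delta_rot":[0,0,0]}]';python3 -c "
from h import *
st()
snap('wrist','w11')"
```

```text
time_s: 13.03
ee_pos: [533.3, 205.0, 93.1]
ee_rot: [167.4, 89.7, 75.2]
force: [-2.9, 9.7, 1.6]
gripper_width: 24.2
t 13.03 tcp [533.3 205.   93.1] tooly yaw -2.20 toolx [ 0.0011  0.0043 -1.    ] F [-2.9  9.7  1.6] T [ 1.1   0.33 -0.26] w 24.2 q [ 19.8  24.6 101.1   0.3  54.2  21.8]
t 13.03 tcp [533.3 205.   93.1] [167.4  89.7  75.2] F [-2.9  9.7  1.6] w 24.2
```

View pics/w11.png

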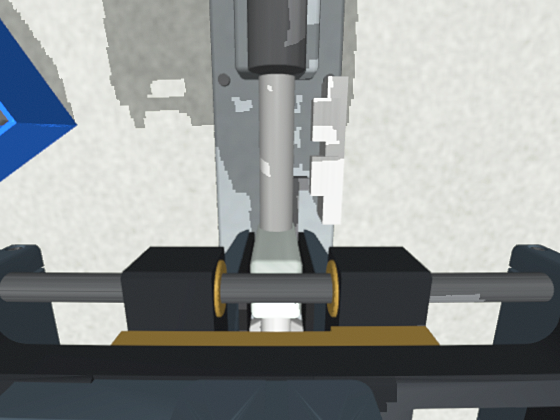

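Travel about 57 mm, past the first stop, force 9.7 N (spring plus rod friction). The tube is drawn out at (277,150). On to the second stop.

```bash
python3 -m creep '[{"translation":[-0.04,-0.4,0],"delta_rot":[0,0,0]},{"translation":[-0.02,-0.4,0],"delta_rot":[0,0,0]},{"translation":[-0.02,-0.2,0],"delta_rot":[0,0,0]},{"translation":[0,0,0],"delta_rot":[0,0,0]}]';python3 -c "
from h import *
st()"
```

```text
time_s: 13.42
ee_pos: [532.8, 194.9, 93.1]
ee_rot: [157.3, 89.8, 65.1]
force: [-1.2, 6.9, -0.4]
gripper_width: 24.1
t 13.42 tcp [532.8 194.9  93.1] tooly yaw -2.20 toolx [ 0.0017  0.0037 -1.    ] F [-1.2  6.9 -0.4] T [ 0.85  0.2  -0.21] w 24.1 q [ 18.8  24.3 101.6   0.2  53.9  20.9]
```

```bash
python3 -m creep '[{"translation":[-0.01,-0.2,0],"delta_rot":[0,0,0]},{"translation":[0,-0.1,0],"delta_rot":[0,0,0]},{"translation":[0,0,0],"delta_rot":[0,0,0]}]';python3 -c "
from h import *
st()";python3 -m creep '[{"translation":[0,-0.15,0],"delta_rot":[0,0,0]},{"translation":[0,-0.1,0],"delta_rot":[0,0,0]},{"translation":[0,0,0],"delta_rot":[0,0,0]}]';python3 -c "
from h import *
st()"
```

```text
time_s: 13.67
ee_pos: [532.7, 192.3, 93.1]
ee_rot: [160.0, 89.7, 67.8]
force: [-2.1, 8.8, 0.2]
gripper_width: 24.0
t 13.67 tcp [532.7 192.3  93.1] tooly yaw -2.20 toolx [ 0.0017  0.0042 -1.    ] F [-2.1  8.8  0.2] T [ 1.03  0.24 -0.29] w 24.0 q [ 18.6  24.2 101.8   0.2  53.9  20.6]
time_s: 13.92
ee_pos: [532.7, 192.1, 93.2]
ee_rot: [168.7, 89.5, 76.5]
force: [-1.1, 16.7, -1.6]
gripper_width: 23.9
t 13.92 tcp [532.7 192.1  93.2] tooly yaw -2.27 toolx [ 0.0021  0.0086 -1.    ] F [-1.1 16.7 -1.6] T [ 2.35  0.37 -0.14] w 23.9 q [ 18.4  24.1 101.9   0.5  53.7  20.4]
```

Position stopped at travel ≈70 mm while the force rose to 16.7 N: the second stop. I firm the grip and look.

```bash
python3 -m creep '[{"translation":[0,0.05,0],"delta_rot":[0,0,0]},{"translation":[0,0,0],"delta_rot":[0,0,0]},{"translation":[0,0,0],"delta_rot":[0,0,0]}]' -1 42;python3 -c "
from h import *
st()
for n in('scene','top','wrist'):
  im,d,p=snap(n,n+'12')
  if n=='scene': cv2.imwrite('pics/s12z.png',cv2.resize(im[160:240,280:440],None,fx=5,fy=5,interpolation=cv2.INTER_CUBIC)[:,:,::-1])
  if n=='top': cv2.imwrite('pics/t12z.png',cv2.resize(im[170:260,90:270],None,fx=4.4,fy=4.4,interpolation=cv2.INTER_CUBIC)[:,:,::-1])
"
```

```text
time_s: 14.17
ee_pos: [532.6, 192.1, 93.2]
ee_rot: [168.6, 89.6, 76.4]
force: [-2.1, 13.5, -1.3]
gripper_width: 24.3
t 14.17 tcp [532.6 192.1  93.2] tooly yaw -2.26 toolx [ 0.0018  0.0075 -1.    ] F [-2.1 13.5 -1.3] T [ 2.21  0.41 -0.19] w 24.3 q [ 18.5  24.2 101.8   0.5  53.8  20.4]
t 14.17 tcp [532.6 192.1  93.2] [168.6  89.6  76.4] F [-2.1 13.5 -1.3] w 24.3
t 14.22 tcp [532.7 192.1  93.2] [168.7  89.6  76.4] F [-1.9 13.1 -0.2] w 23.7
t 14.27 tcp [532.7 192.1  93.2] [168.5  89.6  76.2] F [-2.  14.2 -0.6] w 24.1
```

View pics/s12z.png

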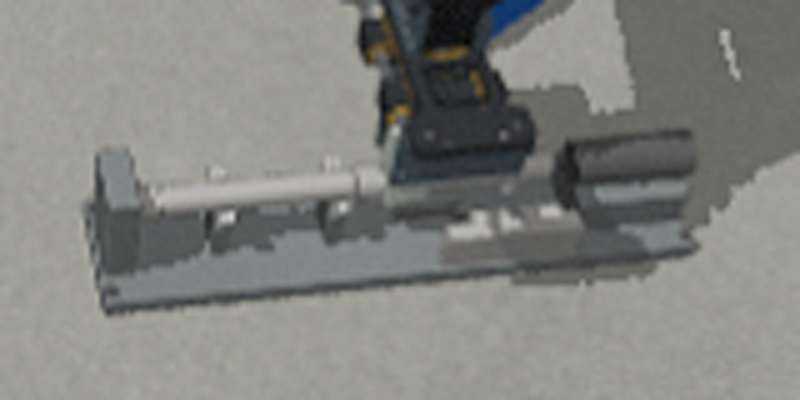

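View pics/t12z.png

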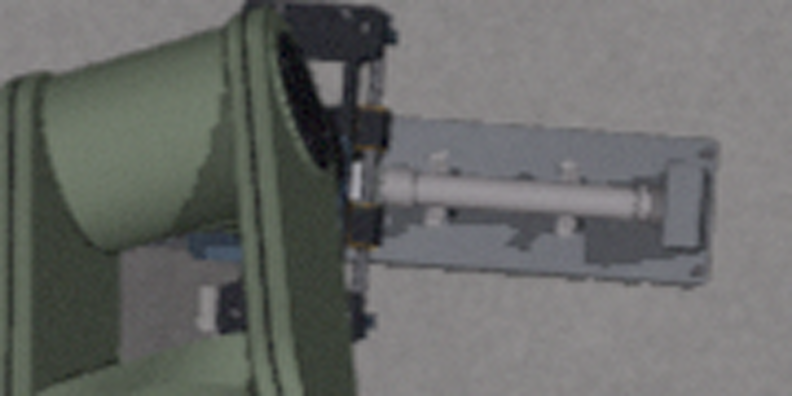

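View pics/wrist12.png

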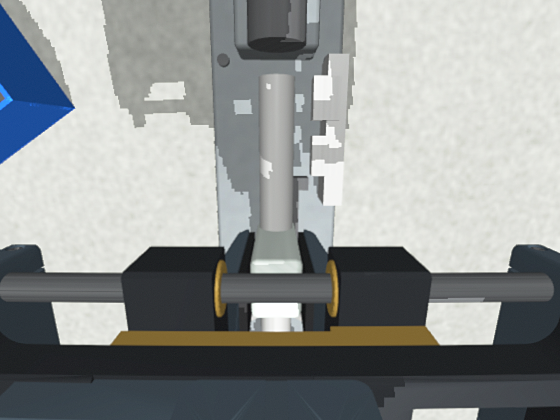

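Scene and top views show one unbroken line: cup, rod, cup – rod between (415,185) and (640,200) in the top zoom. A quick numeric check of the visible span, which should be about 133 mm between the cup mouths.

Run:
```python
from h import *
im,d,p=load('top12')
O=np.array([529.4,112.8])+28*np.array([.0384,.9993]); a=np.radians(-2.2)
q=np.array([(378,185),(415,186),(640,203),(665,204)])/4.4+[90,170]
g=cast(p,q,66); D=g[:,:2]-O
print('y',(D@[-np.sin(a),np.cos(a)]).round(1),'x',(D@[np.cos(a),np.sin(a)]).round(1))
z=cv2.resize(im[195:230,170:260],None,fx=8.8,fy=8.8,interpolation=cv2.INTER_CUBIC);cv2.imwrite('pics/t12zz.png',z[:,:,::-1])
```

```text
y [  38.2   16.3 -116.7 -131.5] x [0.5 1.4 0.4 0.8]
```

View pics/t12zz.png

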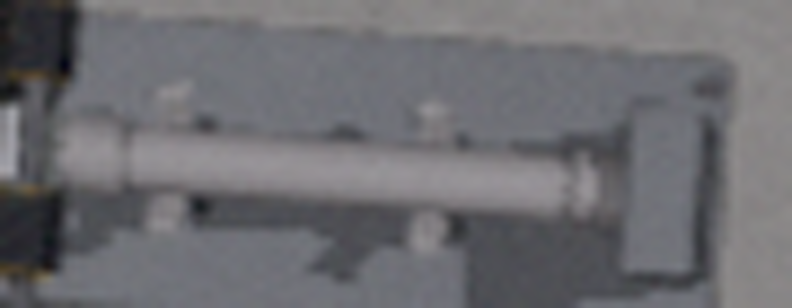

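The cup mouths measure y = +16.3 and -116.7, exactly 133 mm apart as expected at the second stop, with the rod's points inside both. I'll hand in now.

```bash
python3 -c "
from h import *
from workcell import env
st(); print(env.job_done()); st()"
```

```text
t 14.32 tcp [532.7 192.1  93.2] tooly yaw -2.26 toolx [ 0.0019  0.0076 -1.    ] F [-2.4 13.6 -0.7] T [ 2.16  0.38 -0.22] w 24.0 q [ 18.5  24.2 101.8   0.5  53.8  20.4]
the job is handed in; nothing more can be done
None
the job is handed in; nothing more can be done
```

The job is handed in at 14.3 s: the longer rod sits with its points in both cups. The arm is still holding the tailstock at the second stop with the button squeezed.

**What I did:**
- I took the longer rod from the rack. It measured about 149 mm, against 118 mm for the other.
- I lowered it into the V rests until the vertical force went from -3.6 N to about 0, then released it. A picture taken after release showed it lying in both rests.
- I pinched the grip and button together and pulled the tailstock out about 70 mm, past the first stop.

**Last checks:**
- **Button:** the opening was 24 mm. Grip plus a fully pressed button should be 25 mm, so it reads about 1 mm small. The rod also read about 0.5 mm small, and the tailstock did move freely past its first stop.
- **Second stop:** the tool stopped at about 70 mm of travel while the force rose to 16.7 N. I eased it slightly, and it held at about 13.6 N with a 42 N grip.
- **Cups:** in the top view the cup mouths are 133 mm apart, as they should be at the second stop, with the rod running unbroken between them. Their positions (+16.3 and -116.7 mm) are both about 1.5 mm off the nominal +18 and -115 mm. That is within the 2 mm calibration.
- **Other objects:** I did not measure them again. I only ever touched the rod and the grip, and the highest wrist force I saw was about 17 N.

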